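# Spring the touch-latch cupboard and swing it wide

### The job

Two low wooden push-to-open cupboards without handles stand on the counter. With the fingertips, press in the free edge of the wider cupboard's door so that its catch lets go and the door springs ajar, then push that door wide open, about square to the cupboard, and leave it so. Keep the narrower cupboard shut, and do not shift or lift the bell, the stapler or the cup of candy sticks.

Things in the scene. Friction and masses are not known exactly. Their poses are not given: they have to be found in the camera images.
- wide_cupboard: The wider low wooden cupboard, fixed to the counter: 136 mm wide (y), 90 mm deep (x) without the door, 120 mm high. Origin at the centre of the carcass's underside, on the counter; +x points to its back, -x out of its front towards the robot, y along its front. Its one plain door lies over the front. In the shut wider cupboard lie two tins.
- wide_door (a joint): Angle of the wider door, rad. 0: shut and latched; negative: pressed in (stop -0.038). At about -0.02 (2.5 mm at the free edge, about 4 N) the catch lets go for good, and a spring pushes the door ajar to about 0.6 as the finger backs away. From there it swings freely (under 0.5 N at the free edge) and stays where it is left; stop at 1.75. Square to the front is 1.57.
- wide_press (a point): The spot to press on the wider door: on its outer face, 25 mm from the free edge (105 mm from the hinge), 100 mm above the counter, 16 mm below the top edge. Moves with the door; its x axis points through the door inwards. The door is 130 mm wide, 112 mm high (4 to 116 mm above the counter) and 12 mm thick.
- wide_hinge (a point): Point on the wider door's upright hinge axis, 80 mm above the counter, at the left (+y) end of the cupboard's front, in the middle of the door's thickness; the shut door runs from here along the cupboard's -y and swings out towards -x. It lies 12 mm in front of the carcass front.
- narrow_cupboard: The narrower cupboard of the same make, fixed to the counter: 91 mm wide (y), 90 mm deep, 120 mm high, origin and axes as the wider one. To stay shut.
- narrow_door (a joint): Angle of the narrower cupboard's door in rad (85 mm wide, same kind of catch, hinge at its left). 0 is shut; it must stay there.
- counter_bell: Call bell, 76 mm across, 59 mm high, loose, not to be disturbed. Origin at the centre of its underside.
- stapler: Stapler, 34 x 131 x 45 mm, loose, not to be disturbed. Origin at the centre of its underside.
- stick_cup: Clear cup of candy sticks, 79 x 76 mm, 135 mm high, loose, not to be disturbed. Origin at the centre of its underside.
- wide_striker (a point): Where the catch striker, a thin steel tongue, leaves the wider door's inner face: 100 mm from the hinge, 22 mm above the counter. It sticks 30 mm inwards and is 5 mm wide, 10 mm high; keep fingertips above it when reaching behind the door. Moves with the door.
Things that resemble listed ones, but are neither listed nor needed, are in the scene too. Leave any blue look-alike of the narrow_cupboard alone.

How it is judged (in metres and radians):
On the way, in this order (a step that is already met when the one before it is completed fails the run):
1. the wider door is pressed in past flush (value of joint wide_door below -0.012 rad and contact force between the fingers and wide_cupboard above 0.5 N).
2. the wider door has sprung ajar (value of joint wide_door above 0.3 rad), for 0.1 s.
3. the wider door is pushed wide open (value of joint wide_door above 1.2 rad), for 0.1 s.
At the end, for the whole second after the job is handed in: The wider door stands still at more than 1.2 rad (about 70 degrees) open, the narrower door is shut (under 0.03 rad), and bell, stapler and cup are within 30 mm of where they stood (value of joint wide_door above 1.2 rad and velocity of joint wide_door between -0.1 and 0.1 rad/s and value of joint narrow_door below 0.03 rad and distance of each of counter_bell, stapler, stick_cup from where it was at the start of the episode below 0.03 m); the robot touches nothing.
It fails at once if the narrower cupboard's catch was released (value of joint narrow_door above 0.1 rad).
It fails at once if the bell was displaced or lifted (distance of counter_bell from where it was at the start of the episode above 0.03 m).
It fails at once if the stapler was displaced or lifted (distance of stapler from where it was at the start of the episode above 0.03 m).
It fails at once if the cup of candy sticks was displaced, tipped or lifted (distance of stick_cup from where it was at the start of the episode above 0.03 m or angle between stick_cup's own z axis and vertical above 0.5 rad).
It also fails if it takes over 42 s, if anything falls off the work surface, if the arm or the gripper's body presses on something with over 40 N, if the wrist force passes 120 N, or if a joint passes its speed limit or range.

### The arm

A 6-joint arm with a two-finger parallel gripper is mounted at the origin on a cart in front of the work surface, level with it; the furniture and walls round the work are solid. World frame = base frame: x ahead of the robot, y to its left, z up, the work surface at z = 0. Lengths are in m, angles in degrees, forces in N, time in s.
With the tool pointing down it reaches from about 0.4 to 0.825 m from the base axis. Payload 7 kg.
Tool frame: the origin (TCP) lies midway between the tips of the shut fingers; the grasp point (between the pads) lies 19 mm behind it; z points along the fingers, y is the line along which they close (so a half turn about z gives the same grasp; the last joint's range is limited). The gripper opens to 88 mm and grips with 3 to 60 N. Pads are 19 mm wide; open, the fingers measure 130 mm over their backs; the gripper's body (78 mm by 193 mm) begins 47 mm behind the grasp point.
Start: joints at [-54.368, 20.546, 0.682, 0, -70.136, -16.507], TCP at [0.221, -0.638, 0.227] pointing down, gripper open.
Joint ranges: [-176.03, 176.03], [-82.01, 121.73], [-58.28, 71.71], [-173.87, 95.51], [-174.79, -0.11], [-173.66, 173.66]. Speed limits (degrees/s): [136.94, 136.94, 172.46, 180, 180, 180].

### API

Orientations are given as a 3x3 rotation matrix whose columns are the frame's x, y, z axes.
In Python, from rig import robot gives the robot as it stands. Calls block until the motion is done:
- robot.goto(position, orientation): joint-space move of the TCP to a pose.
- robot.servo_line(position, ori=None, speed=0.15): straight line of the TCP; ori=None keeps the orientation; speed is the mean speed in m/s.
- robot.movej(angles): joint-space move.
- robot.move_gripper(opening): opening from 0.0 (shut) to 1.0 (fully open); the grip force is fixed at half the most; returns when the fingers have stopped.
- robot.dwell(seconds).
- robot.ik(position, orientation): joint angles nearest the present ones, or None.
- robot.grab_frame(name): name is "scene" or "side" or "wrist"; returns (picture, depth): 384x512x3 uint8, red, green, blue; 384x512 float32, m along the optical axis (not along the pixel's ray), 0 where there is no reading.
- robot.camera_info(name): a dict with "vfov" (degrees; the focal length in pixels is half the picture's height over the tangent of half this angle, whatever the lens; pixels are square), "cx", "cy" (the principal point, pixels), "k1" (the pictures are not rectified: a ray, as slopes to the right and down, at radius r is drawn at 1 + k1 r^2 times it, then the intrinsics apply), "view" (4x4, takes a point from world to camera coordinates); the wrist camera has in their place "T_tool_cam" (4x4, takes a point from camera to tool coordinates, whose origin is the TCP and whose axes are the flange's). Camera axes: x right, y down, z forward; pixel columns grow to the right and rows downward; lengths in m; the calibration is good to about 2 mm. A picture is of the moment at which its call begins: read the wrist's pose just before it. camera_info takes no time and is no camera call.
A pose or a line that the arm cannot do raises robot.Unreachable and nothing moves.
- robot.job_done(): hands the job in; it is judged then, once.
Readings, each from a call of its own:
- robot.read_t(): time.
- robot.read_qpos(): joint angles.
- robot.read_qvel(): joint speeds.
- robot.read_effort(): joint torques, N m.
- robot.read_position(): TCP position.
- robot.read_tcp_rot(): TCP orientation.
- robot.read_force(): force on the tool from outside, world axes, zero at the start.
- robot.read_ft_torque(): the same for the moment, N m.
- robot.read_grip_width(): opening from 0.0 (shut) to 1.0 (fully open).
- robot.read_finger_force(): force on a finger pad.
Only numpy, scipy, OpenCV 4.12 (cv2) and the standard library are available. Lean on these libraries where they do the work, as an engineer would, in place of code of your own. Each camera call takes 0.05 s, during which the arm holds its last target. There are 200 camera calls.

## Working session

There is one attempt and no reset: what is moved stays moved. The work goes in short steps, each a Python script; the robot and the scene stay as the last script left them, time stands still between calls to the robot, and variables do not carry over. Pictures are saved under pics/ and viewed, at most 10 in all, crops included, and the job is handed in when it is done.

```bash
mkdir -p pics; cat > h.py <<'E'
import numpy as np, cv2
from rig import robot
def K(n):
    c=robot.camera_info(n); f=192/np.tan(np.radians(c['vfov']/2)); return c,f
def cloud(n,d):
    """world points for each pixel (HxWx3)"""
    c,f=K(n); v,u=np.mgrid[0:384,0:512].astype(float)
    x=(u-c['cx'])/f; y=(v-c['cy'])/f; X,Y=x.copy(),y.copy()
    for _ in range(15):
        s=1+c['k1']*(X*X+Y*Y); X=x/s; Y=y/s
    P=np.stack([X*d,Y*d,d],-1)
    if 'view' in c: T=np.linalg.inv(np.array(c['view']))
    else:
        T=np.eye(4); T[:3,:3]=robot.read_tcp_rot(); T[:3,3]=robot.read_position(); T=T@np.array(c['T_tool_cam'])
    return P@T[:3,:3].T+T[:3,3]
E
python3 - <<'E'
from h import *
ims=[]
for n in("scene","side"):
    im,d=robot.grab_frame(n); P=cloud(n,d); np.savez(n,im=im,d=d,P=P)
    cv2.imwrite(f'pics/{n}0.png',im[:,:,::-1]); print(n,robot.camera_info(n))
print(robot.read_tcp_rot())
E
```

```text
scene {'vfov': 50.72014634805736, 'cx': 252.21619055067882, 'cy': 198.08588239012886, 'k1': 0.042524390555017576, 'view': array([[-0.91071383, -0.41271314, -0.01637625,  0.403338  ],
       [-0.24160323,  0.56445366, -0.78931612,  0.24409455],
       [ 0.33500477, -0.71488456, -0.61376858,  1.07959351],
       [ 0.        ,  0.        ,  0.        ,  1.        ]])}
side {'vfov': 43.76737662123824, 'cx': 262.54809487084606, 'cy': 178.14169823693396, 'k1': -0.09114982915876967, 'view': array([[ 0.81662197, -0.57716745,  0.00251003, -0.44822334],
       [-0.48796395, -0.69271937, -0.53106596,  0.21995797],
       [ 0.30825273,  0.43245533, -0.84732676,  1.76170401],
       [ 0.        ,  0.        ,  0.        ,  1.        ]])}
[[-9.44834003e-01 -3.27548923e-01 -6.40492007e-04]
 [-3.27549512e-01  9.44833028e-01  1.36619159e-03]
 [ 1.57663418e-04  1.50061711e-03 -9.99998862e-01]]
```

View pics/scene0.png

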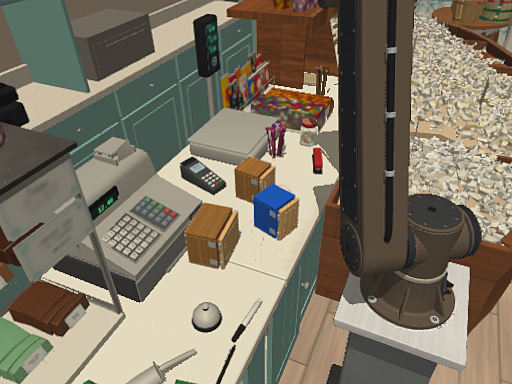

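View pics/side0.png

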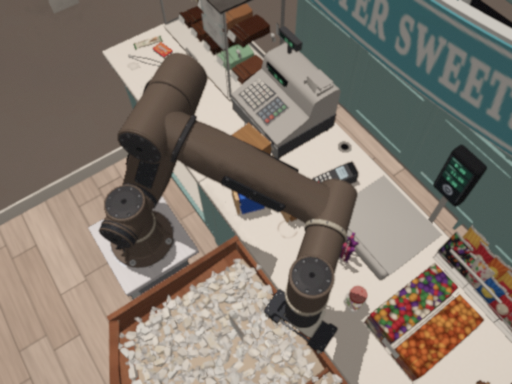

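The scene view shows three cupboards: brown at (213,235), brown at (255,180) and a blue look-alike at (275,210). The bell is at (206,317), the stapler at about (318,160) and the stick cup at (276,140). Next I'll measure the tops of the cupboards and check their widths.

```bash
python3 - <<'E'
from h import *
S=np.load('scene.npz'); im,P=S['im'],S['P']
z=P[...,2]
for nm,(u0,u1,v0,v1) in dict(A=(180,245,195,275),B=(230,280,150,205),C=(245,302,178,242)).items():
    m=np.zeros(z.shape,bool); m[v0:v1,u0:u1]=1
    for lo,hi in((.106,.126),):
        t=(m&(z>lo)&(z<hi)).astype(np.uint8)
        t=cv2.morphologyEx(t,cv2.MORPH_OPEN,np.ones((3,3)))
        n,L,st,ce=cv2.connectedComponentsWithStats(t)
        for i in range(1,n):
            if st[i,4]<60: continue
            q=P[L==i]; r=cv2.minAreaRect((q[:,:2]*1000).astype(np.float32))
            print(nm,st[i].tolist(),np.round(q[:,2].mean(),4),r,np.round(cv2.boxPoints(r)).tolist(), im[L==i].mean(0).round())
for nm,(u,v) in dict(bell=(206,318),stap=(318,160),cup=(276,145),stick=(276,130),pen=(245,320),pos=(203,178),jar=(309,130)).items(): print(nm,P[v-2:v+3,u-2:u+3].reshape(-1,3).mean(0).round(3))
big=cv2.resize(im[130:280,170:350],None,fx=4,fy=4,interpolation=cv2.INTER_CUBIC)
cv2.imwrite('pics/crop1.png',big[:,:,::-1])
E
```

```text
A [180, 195, 53, 46, 1529] 0.1176 ((572.7960815429688, 67.66263580322266), (154.02488708496094, 157.90371704101562), 6.2582292556762695) [[488.0, 138.0], [505.0, -19.0], [658.0, -2.0], [641.0, 155.0]] [145. 109.  69.]
A [220, 211, 18, 30, 159] 0.114 ((483.69573974609375, 64.81196594238281), (13.47673225402832, 130.06979370117188), 6.782406806945801) [[469.0, 129.0], [485.0, -1.0], [498.0, 1.0], [483.0, 130.0]] [184. 142.  87.]
B [235, 158, 41, 22, 560] 0.1171 ((531.2108154296875, -222.32228088378906), (96.38265228271484, 111.6096420288086), 83.25943756103516) [[470.0, -264.0], [581.0, -277.0], [592.0, -181.0], [481.0, -168.0]] [150. 104.  53.]
B [254, 184, 26, 21, 396] 0.1186 ((418.6868591308594, -103.29193115234375), (96.36903381347656, 80.7340087890625), 71.68219757080078) [[365.0, -136.0], [442.0, -162.0], [472.0, -70.0], [396.0, -45.0]] [ 30.  84. 172.]
C [254, 184, 45, 31, 758] 0.1174 ((405.390625, -98.09571075439453), (95.55182647705078, 110.30570220947266), 70.39459991455078) [[337.0, -125.0], [441.0, -162.0], [473.0, -72.0], [369.0, -35.0]] [ 51.  90. 154.]
bell [0.423 0.311 0.038]
stap [ 0.381 -0.458  0.044]
cup [ 0.549 -0.456  0.071]
stick [ 0.576 -0.523  0.096]
pen [0.343 0.263 0.014]
pos [ 0.695 -0.154  0.073]
jar [ 0.469 -0.613  0.074]
```

View pics/crop1.png

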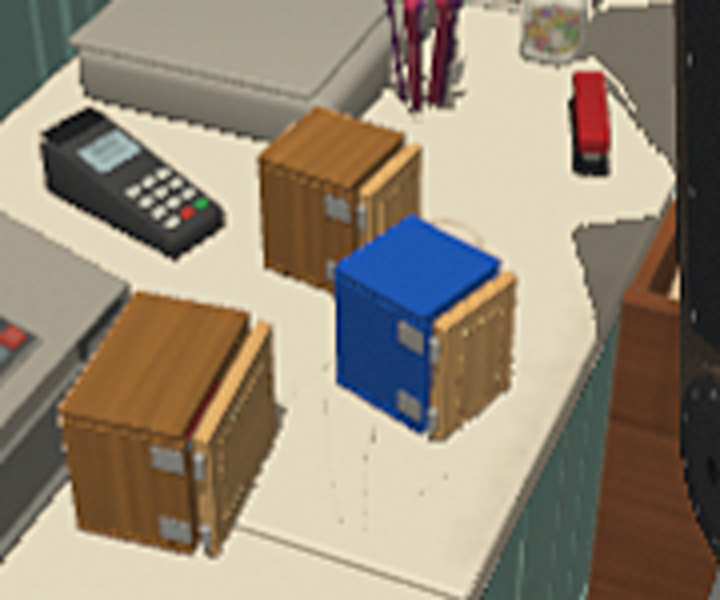

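Candidates: brown at (213,235), brown at (255,180) and blue at (275,210). The first is the wide one: its door top measures 130 x 13 mm and it is the broader brown carcass. (255,180) is the narrow one at 96 mm, and the blue one is to be left alone; the crop confirms this. The wide hinge is at about (0.476, 0.130) and the free edge at about (0.491, 0). I'll go in above that spot and take one wrist look.

```bash
cat >> h.py <<'E'
def R(n):
    x=-np.array([n[0],n[1],0]); z=np.array([0,0,-1.]); return np.stack([x,np.cross(z,x),z],1)
E
python3 - <<'E'
from h import *
n=np.array([.993,.118]); n/=np.linalg.norm(n)
for p in ([.42,.02,.25],[.43,.02,.085],[.47,.025,.085],[.47,-.02,.08],[.39,.09,.08],[.38,.1,.2]):
    print(p,robot.ik(p,R(n)))
robot.move_gripper(0.0)
robot.goto([.42,.02,.25],R(n)); print(robot.read_t(),robot.read_position())
im,d=robot.grab_frame("wrist"); P=cloud("wrist",d); np.savez('w1',im=im,P=P)
cv2.imwrite('pics/w1.png',im[:,:,::-1])
z=P[...,2]
t=((z>.105)&(z<.13)).astype(np.uint8); t=cv2.morphologyEx(t,cv2.MORPH_OPEN,np.ones((3,3)))
k,L,st,ce=cv2.connectedComponentsWithStats(t)
for i in range(1,k):
    if st[i,4]<100: continue
    q=P[L==i]; r=cv2.minAreaRect((q[:,:2]*1000).astype(np.float32))
    print(st[i].tolist(),q[:,2].mean().round(4),np.round(r[1]),r[2],np.round(cv2.boxPoints(r)).tolist())
E
```

```text
[0.42, 0.02, 0.25] [  29.86524871   -5.46262999  -26.92502557    0.          -68.53760442
 -113.08846588]
[0.43, 0.02, 0.085] [  29.1224822     6.0901288   -39.99494009    0.          -43.91493111
 -112.34569937]
[0.47, 0.025, 0.085] [  27.09322978    9.83014189  -35.29439162    0.          -44.87546649
 -110.31644695]
[0.47, -0.02, 0.08] [  21.62479809   10.22575331  -35.65290087    0.          -44.12134582
 -104.84801526]
[0.39, 0.09, 0.08] [ 4.16278213e+01  3.56757758e+00 -4.38212036e+01 -2.54444375e-14
 -4.26112188e+01 -1.24851038e+02]
[0.38, 0.1, 0.2] [  43.96053061   -6.27919689  -34.43367342    0.          -61.84552347
 -127.18374778]
3.9667 [0.42018531 0.01965326 0.25000339]
[93, 72, 95, 54, 1524] 0.1157 [85. 13.] 70.88053894042969 [[344.0, -122.0], [356.0, -126.0], [384.0, -46.0], [372.0, -42.0]]
[54, 91, 129, 125, 10214] 0.1202 [92. 90.] 71.01827239990234 [[360.0, -132.0], [445.0, -161.0], [475.0, -75.0], [390.0, -45.0]]
[0, 206, 48, 26, 759] 0.1141 [51. 13.] 81.47186279296875 [[479.0, -224.0], [492.0, -226.0], [500.0, -176.0], [487.0, -174.0]]
[0, 227, 50, 22, 819] 0.1181 [47. 19.] 85.1172103881836 [[499.0, -221.0], [518.0, -222.0], [522.0, -176.0], [503.0, -174.0]]
[4, 279, 42, 36, 1221] 0.1191 [42. 38.] 6.42850923538208 [[549.0, -181.0], [553.0, -219.0], [595.0, -215.0], [591.0, -177.0]]
[407, 379, 67, 5, 225] 0.1201 [86.  6.] 89.70780181884766 [[625.0, 216.0], [631.0, 216.0], [632.0, 301.0], [626.0, 301.0]]
```

View pics/w1.png

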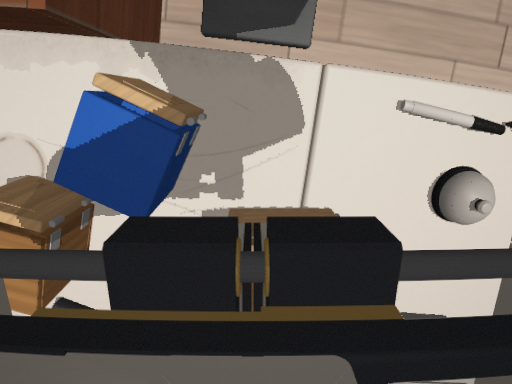

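The wrist view shows the blue cupboard at (130,150) and the bell at (467,197), both clear of the tool. The fingers at (250,260) hide most of the wide door. The scene measurement is good enough, and contact force will give the rest. Next: press.

```bash
python3 - <<'E'
from h import *
n=np.array([.993,.118]); n/=np.linalg.norm(n); n3=np.r_[n,0]
face=np.array([.482,.0255,.088])
robot.goto(face-.045*n3+[0,0,.1],R(n))
robot.servo_line(face-.045*n3,speed=.12)
robot.servo_line(face-.022*n3,speed=.05); f0=np.array(robot.read_force())@n3; print(f0)
con=None
for s in np.arange(-.021,.008,.001):
    robot.servo_line(face+s*n3,speed=.02); f=f0-np.array(robot.read_force())@n3
    print(round(s*1000),round(f,2),end='; ')
    if con is None and f>.6: con=s
    if f>14 or (con is not None and s>con+.0045): break
p=np.array(robot.read_position()); print(con,p,robot.read_t())
robot.servo_line(p-.035*n3,speed=.08)
robot.servo_line(p-.04*n3+[0,0,.12],speed=.15)
im,d=robot.grab_frame("scene"); cv2.imwrite('pics/s2.png',cv2.resize(im[130:330,150:350],None,fx=3,fy=3)[:,:,::-1])
P=cloud("scene",d); np.savez('s2',im=im,P=P); print(robot.read_force(),robot.read_t())
E
```

```text
-0.39854100740984283
-21 -0.51; -20 -0.54; -19 0.37; -18 -0.07; -17 -1.46; -16 -0.34; -15 -1.42; -14 -0.04; -13 -0.08; -12 -0.27; -11 -1.25; -10 -0.22; -9 -0.91; -8 1.08; -7 4.24; -6 4.67; -5 3.91; -4 5.43; -3 9.11; -0.00799999999999999 [0.47745865 0.02463228 0.08775866] 10.725
[ 0.76678053 -0.13136738 -1.20189742] 12.3333
```

View pics/s2.png

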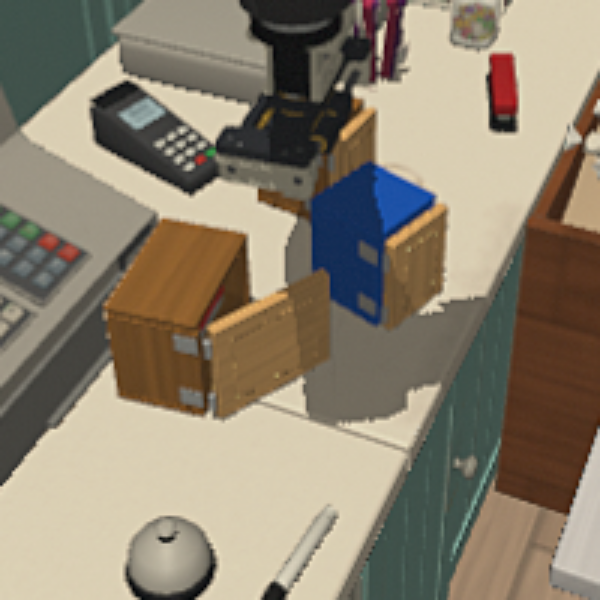

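The catch let go: the wide door in the crop at (270,340) stands ajar, and the narrow and blue doors are shut. Contact came about 9 mm ahead of the TCP, which agrees with the geometry. Now I'll reach behind the door and sweep it open.

```bash
python3 - <<'E'
from h import *
n=np.array([.993,.118]); n/=np.linalg.norm(n); a=np.array([n[1],-n[0]]); h=np.array([.476,.130])
# door-angle check from the top edge of the door in the last scene cloud
def angle(P):
    q=P.reshape(-1,3); q=q[(q[:,2]>.09)&(q[:,2]<.118)]; d=q[:,:2]-h
    A,N=d@a,d@n; k=(N<-9)&(np.hypot(A,N)<.135)&(np.hypot(A,N)>.04)
    return np.median(np.arctan2(-N[k],A[k])),k.sum()
print(angle(np.load('s2.npz')['P']))
r=.085; z=.08
def wp(t):
    off=.006+.0095*np.cos(t)+.021*np.sin(t)
    return np.r_[h+r*(np.cos(t)*a-np.sin(t)*n)+off*(n*np.cos(t)+a*np.sin(t)),z]
W=[wp(t) for t in np.linspace(.5,1.55,8)]
assert all(robot.ik(w,R(n)) is not None for w in W)
robot.servo_line([.465,-.02,.2],speed=.15)
robot.servo_line([.465,-.02,z],speed=.12); print(robot.read_force())
for w in W: robot.servo_line(w,speed=.07); print(np.round(w,3),np.round(robot.read_force(),1))
a3=np.r_[a,0]
robot.servo_line(W[-1]+.02*a3,speed=.06)
robot.servo_line(W[-1]+.03*a3+[0,0,.13],speed=.15)
robot.goto([.45,-.12,.28],R(n))
im,d=robot.grab_frame("scene"); cv2.imwrite('pics/s3.png',cv2.resize(im[130:330,150:350],None,fx=3,fy=3)[:,:,::-1])
P=cloud("scene",d); print(angle(P),robot.read_force(),robot.read_t())
E
```

```text
(np.float64(nan), np.int64(0))
[-0.90553155  0.25282771 -0.15809956]
[0.467 0.042 0.08 ] [-0.1  0.8  0.1]
[0.456 0.043 0.08 ] [-0.2  0.2 -0.1]
[0.444 0.047 0.08 ] [-0.1  0.9  0.7]
[0.432 0.052 0.08 ] [-0.2  0.1  0.6]
[0.421 0.059 0.08 ] [-0.2  0.5  0.3]
[0.411 0.068 0.08 ] [0.7 0.  0.3]
[0.403 0.079 0.08 ] [0.8 0.4 0.1]
[0.396 0.091 0.08 ] [ 0.  -0.4 -0.5]
(np.float64(nan), np.int64(0)) [ 0.54259723 -0.0450217  -0.73548183] 19.7167
  return _methods._mean(a, axis=axis, dtype=dtype,
  ret = ret.dtype.type(ret / rcount)
```

View pics/s3.png

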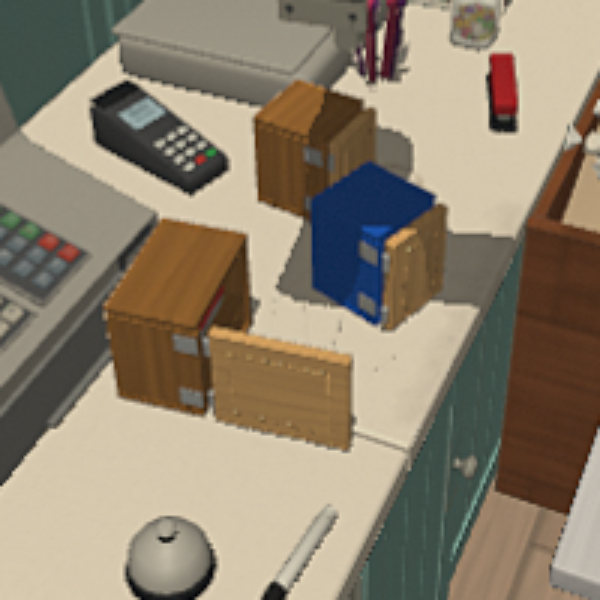

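The door in the crop, from (210,330) to (352,355), looks about square, and everything else is undisturbed. My angle check had a unit slip (-9 instead of -0.009), so I'll redo it before handing in.

```bash
python3 - <<'E'
from h import *
n=np.array([.993,.118]); n/=np.linalg.norm(n); a=np.array([n[1],-n[0]]); h=np.array([.476,.130])
im,d=robot.grab_frame("scene"); q=cloud("scene",d).reshape(-1,3); q=q[(q[:,2]>.04)&(q[:,2]<.12)]
e=q[:,:2]-h; A,N=e@a,e@n; rr=np.hypot(A,N); k=(N<-.009)&(rr<.14)&(rr>.07)
t=np.arctan2(-N[k],A[k]); print(k.sum(),np.percentile(t,[5,50,95]))
if np.median(t)>1.35: robot.dwell(.3); print(robot.job_done(),robot.read_t())
E
```

```text
524 [1.53423075 1.61471888 1.65012961]
the job is handed in; nothing more can be done
the job is handed in; nothing more can be done
```

The wide cupboard's door was pressed, sprang ajar and now stands about square (about 1.6 rad measured); the narrow cupboard looks shut, the bell, stapler and cup look unmoved in the last picture, and the job is handed in.

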